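Stack the fittings tray on the docked tray by feel

TASK

Lift the blue fittings tray by its yellow handle and stack it on the grey tray in the bench dock, so that its four corner lugs drop fully into the grey tray's corner sockets and it sits level. The grey tray stands anywhere within its end play along the dock rails, so feel for the sockets with the lugs lightly resting and sliding on the rim and stop when they butt; keep hold of the handle until the tray has dropped in, never push with more than a light hand (25 N), then let go. Keep the fittings in the tray and leave the amber bottle, mouse, solder spool and phone alone.

Things in the scene. Friction and masses are not known exactly. Their poses are not given: they have to be found in the camera images.
- dock: Aluminium bench dock, fixed to the bench, 226 x 156 mm: 8 mm base plate, 22 mm high rails along its long sides, 20 mm high dark end stops. Origin: centre of its underside; x along the rails, z up. It holds the grey lower tray, 184 x 132 x 44 mm, on the base plate, parallel to the dock and centred across it, but anywhere from -12 to +12 mm from the centre along x (not reported).
- rim_level (a point): Fixed point of the dock: over its centre, 52 mm above its origin, level with the grey tray's flat rim. In each rim corner is a socket 20 x 20 mm, 13 mm deep, centred x = +-72, y = +-50 mm from the grey tray's own centre; flat land reaches 10 mm outward and 16 mm inward of it along x. The grey tray sits tight: a push under 30 N does not shift it.
- upper_tray: Blue open fittings tray, 180 x 132 mm over the lip, 48 mm high with its lugs, 0.5 to 0.8 kg loaded. Origin: centre of its underside at the level of the lug ends; x along the long side, z up. Lugs resting on the grey rim: origin 52 mm above the dock's; seated: 43 mm above. Either way round will do.
- lug_level (a point): Same point as the blue tray's origin, amid the four lug ends. The lugs, 16 x 16 mm and 9 mm long, stand under the corners at x = +-72, y = +-50 mm; they have 2 mm play each way in the sockets.
- handle_grip (a point): Centre of the yellow bar, 16 mm wide (tray x), 104 long (y), 22 tall, with 70 mm of grip between its posts, over the tray's centre. Grasp it from above across 16 mm. It slides up 20 mm on damped guides (60 N per m/s) before the tray lifts: it is 87 mm above the tray's origin when down, 107 when carried. Lugs resting, the hand can sink up to 20 mm while the tray lies on its own weight.
- blank_flange: Steel blank flange, 55 mm across, 10 mm thick, lying in the blue tray. Origin: centre of its underside.
- centring_ring: Black and grey centring ring, 50 mm across, 9 mm thick, lying in the blue tray. Origin: centre of its underside.
- amber_bottle: Amber bottle with black cap, 46 mm across, 85 mm high, standing by the work. Origin: centre of its underside.
- mouse: Pale computer mouse, 107 x 58 x 37 mm. Origin: centre of its underside.
- spool: Blue solder spool, 54 x 72 x 65 mm, standing. Origin: on its underside.
- phone: Small black key phone, 47 x 113 x 15 mm, lying. Origin: centre of its underside.
Not all that is in view belongs to the job. Leave any purple look-alike of the blank_flange alone.

How it is judged:
On the way, in this order (a step that is already met when the one before it is completed fails the run):
1. the blue tray is lifted clear of the bench (height (world z) of upper_tray above 0.03 m), for 0.2 s.
2. the blue tray has dropped into the grey tray's sockets while its handle is still held (z of upper_tray in the frame of dock between 0.04 and 0.046 m and horizontal distance between upper_tray and dock below 0.02 m and angle between upper_tray's own z axis and vertical below 0.03 rad and angle between the x axis of upper_tray and the x axis of dock, either way round below 0.06 rad and contact force between the fingers and upper_tray above 1 N), for 0.2 s.
At the end, for the whole second after the job is handed in: The blue tray sits level on the docked grey tray with all four lugs in the sockets (its origin 40 to 46 mm above the dock's, within 20 mm of the dock's centre, tilted under 0.03 rad, aligned within 0.06 rad either way round), at rest, with the flange and the ring still in it (z of upper_tray in the frame of dock between 0.04 and 0.046 m and horizontal distance between upper_tray and dock below 0.02 m and angle between upper_tray's own z axis and vertical below 0.03 rad and angle between the x axis of upper_tray and the x axis of dock, either way round below 0.06 rad and horizontal distance between each of blank_flange, centring_ring and upper_tray below 0.08 m and z of each of blank_flange, centring_ring in the frame of upper_tray below 0.03 m and linear speed of upper_tray below 0.02 m/s); the robot touches nothing.
It fails at once if the trays or the dock are pushed together with more than 25 N (contact force between upper_tray and dock above 25 N).
It fails at once if the amber bottle is disturbed (moved more than 15 mm) (distance of amber_bottle from where it was at the start of the episode above 0.015 m).
It fails at once if the mouse is disturbed (moved more than 15 mm) (distance of mouse from where it was at the start of the episode above 0.015 m).
It fails at once if the solder spool is disturbed (moved more than 15 mm) (distance of spool from where it was at the start of the episode above 0.015 m).
It fails at once if the phone is disturbed (moved more than 15 mm) (distance of phone from where it was at the start of the episode above 0.015 m).
It also fails if it takes over 54 s, if anything falls off the work surface, if the arm or the gripper's body presses on something with over 40 N, if the wrist force passes 120 N, or if a joint passes its speed limit or range.

ROBOT

A 6-joint arm with a two-finger parallel gripper is mounted at the origin on a cart in front of the work surface, level with it; the furniture and walls round the work are solid. World frame = base frame: x ahead of the robot, y to its left, z up, the work surface at z = 0. Lengths are in m, angles in rad, forces in N, time in s.
With the tool pointing down it reaches from about 0.35 to 0.85 m from the base axis. Payload 8.1 kg.
Tool frame: the origin (TCP) lies between the finger pads; the fingertips stand 11 mm ahead of it and the grasp point (between the pads) lies 8 mm behind it (robot.tips_ahead is the distance from the TCP to the fingertips, in m); z points along the fingers, y is the line along which they close (so a half turn about z gives the same grasp; the last joint's range is limited). The gripper opens to 93 mm and grips with 3 to 60 N. Pads are 15 mm wide; open, the fingers measure 128 mm over their backs; the gripper's body (75 mm by 188 mm) begins 65 mm behind the grasp point.
Start: joints at [1.118, 0.13, 1.488, -0, 1.523, -0.085], TCP at [0.216, 0.56, 0.23] pointing down, gripper open.
Joint ranges: [-2.96, 2.96], [-0.89, 2.26], [0.02, 2.5], [-1.34, 4.48], [0, 2.73], [-2.66, 2.66]. Speed limits (rad/s): [2.39, 2.39, 2.79, 3.14, 3.14, 3.14].

INTERFACE

Orientations are given as a rotation vector (axis times angle).
In Python, from plant import robot gives the robot as it stands. The module is installed in compiled form; this text tells all that it offers.
- The arm moves only by the tool move_arm, never from a script. Its argument "deltas" is one flat list of numbers, 7 for each row, row after row: the shift along the tool's x, y, z in m, then the turn, a rotation vector about the tool's x, y, z in rad, then the opening, from 0 (shut) to 1 (fully open). A call has 1 to 12 rows; each row is the pose to reach, as a shift and turn from the pose commanded when the call began, along the tool's axes at that moment; what a row does not reach only later rows make up. A row lasts 1/8 s, in which the tool goes at most 62.5 mm and 10.7 degrees, less where a joint would pass 70% of its speed; a pose out of reach is approached as far as the arm can. A call with a gripper value outside its range is refused whole. The fingers move at their own pace and stop on an object; "squeeze" is the grip in N (left out, the last holds). Time passes only in rows, so rows that repeat a pose let the fingers close. It gives the time, the measured TCP pose, the force, the opening and the grip force at its end, in the units of the state.
- robot.read_state(): the state, without advancing time (a new reading comes with each control period).
- robot.read_camera(name): name is "scene" or "top"; returns (picture, depth): 400x640x3 uint8, red, green, blue; 400x640 float32, m along the optical axis (not along the pixel's ray), 0 where there is no reading.
- robot.camera_model(name): a dict with "K" (3x3 intrinsics, pixels), "R" (3x3) and "t" (3): a world point X has camera coordinates R X + t. Camera axes: x right, y down, z forward; pixel columns grow to the right and rows downward; lengths in m; the calibration is good to about 2 mm. A picture is of the moment at which its call begins. camera_model takes no time and is no camera call.
- robot.close_job(): hands the job in; it is judged then, once.
Trained networks look in the newest picture that a camera, given by its name, has taken for a name from the list of things; names that differ only in an ending like _2 or _b are one class to them, and where a whole thing is asked for, a point or a joint stands for the part that bears it (a point fixed in the world has none). Each returns a list of dicts, best first, with "confidence" (0 to 1); they miss things now and then, are a little off and sometimes report something else, mostly with a low value. They report only what shows in the picture. A call takes as long as a camera call. They do not tell look-alikes from the thing itself.
- robot.recognise(camera, label): "uv" ([column, row] in pixels, amid what is visible of it).
The state is a dict: "t": time; "q": joint angles; "dq": joint speeds; "joint_torque": joint torques, N m; "tool_pos": TCP position; "orientation": TCP orientation; "force": force on the tool from outside, world axes, zero at the start; "wrist_torque": the same for the moment, N m; "opening": finger opening in m; "gripper_force": force on a finger pad.
Only numpy, scipy, OpenCV 4.12 (cv2) and the standard library are available. Lean on these libraries where they do the work, as an engineer would, in place of code of your own. Each camera call takes 0.05 s, during which the arm holds its last target. There are 200 camera calls.

## Working session

There is one attempt and no reset: what is moved stays moved. The work goes in short steps, Python scripts to look and compute and a tool call to move; the robot and the scene stay as the last step left them, time stands still between calls to the robot, and variables do not carry over. Pictures are saved under pics/ and viewed, at most 10 in all, crops included, and the job is handed in when it is done.

Besides the shell and the picture viewer there is one more tool, called by a JSON object that holds its "op" and its "data". move_arm: Moves the arm, as the interface text tells. Its arguments: {"type":"object","properties":{"deltas":{"type":"array","items":{"type":"number"}},"squeeze":{"type":"number"}},"required":["deltas"]}

```bash
mkdir -p pics; cat > h.py <<'E'
import numpy as np, cv2
from plant import robot
def cam(n):
    p,d=robot.read_camera(n); m=robot.camera_model(n); return p,d,m
def pts(d,m):
    K=np.array(m["K"]);R=np.array(m["R"]);t=np.array(m["t"])
    v,u=np.mgrid[:d.shape[0],:d.shape[1]]
    c=np.stack([(u-K[0,2])/K[0,0]*d,(v-K[1,2])/K[1,1]*d,d],-1)
    return (c-t)@R
def save(p,f): cv2.imwrite(f,cv2.cvtColor(p,cv2.COLOR_RGB2BGR))
E
python3 - <<'E'
from h import *
np.set_printoptions(precision=4,suppress=True)
for n in("top","scene"):
    p,d,m=cam(n); save(p,f"pics/{n}0.png"); np.savez(f"{n}0.npz",p=p,d=d); P=pts(d,m)
    for l in ["dock","upper_tray","handle_grip","blank_flange","centring_ring","amber_bottle","mouse","spool","phone"]:
        for r in robot.recognise(n,l)[:2]:
            u,v=np.round(r["uv"]).astype(int); print(n,l,u,v,round(r["confidence"],2),P[v,u])
print(robot.read_state())
E
```

```text
top dock 377 208 0.87 [ 0.4765 -0.1994  0.0309]
top dock 282 201 0.72 [0.5046 0.0989 0.0139]
top upper_tray 282 187 0.67 [0.5459 0.0974 0.0335]
top handle_grip 279 183 0.79 [0.5451 0.1007 0.0989]
top handle_grip 284 188 0.61 [0.5466 0.0928 0.0136]
top blank_flange 326 166 0.64 [ 0.6196 -0.0425  0.0054]
top centring_ring 280 182 0.51 [0.5475 0.0975 0.1019]
top amber_bottle 448 222 0.7 [ 0.4257 -0.4059  0.0716]
top amber_bottle 377 204 0.61 [ 0.4894 -0.2002  0.0288]
top mouse 440 175 0.94 [ 0.5811 -0.405   0.0269]
top spool 190 210 0.63 [0.4714 0.3715 0.0668]
top phone 449 219 0.63 [ 0.4345 -0.4088  0.0739]
top phone 204 242 0.6 [0.3782 0.3414 0.0116]
scene dock 337 249 0.91 [ 0.46   -0.2228  0.0306]
scene upper_tray 316 191 0.94 [0.5438 0.1009 0.0291]
scene handle_grip 317 171 0.55 [0.5408 0.0892 0.1002]
scene blank_flange 359 212 0.59 [ 0.6183 -0.0397  0.0115]
scene blank_flange 338 248 0.3 [ 0.4688 -0.2106  0.0244]
scene centring_ring 309 196 0.44 [0.5167 0.0908 0.0216]
scene amber_bottle 365 299 0.73 [ 0.4141 -0.4457  0.0552]
scene spool 266 162 0.79 [0.4716 0.3689 0.0339]
scene phone 320 192 0.73 [0.5479 0.0802 0.0342]
scene phone 247 172 0.72 [0.3953 0.3396 0.0198]
{'t': 1.0, 'q': array([ 1.1176,  0.1304,  1.4882, -0.    ,  1.523 , -0.0854]), 'dq': array([ 0.0006,  0.0002, -0.    , -0.0014, -0.0002,  0.0009]), 'joint_torque': array([ -0.0005, -55.976 , -49.2071,   0.0768,   0.0223,   0.    ]), 'tool_pos': array([0.2157, 0.5599, 0.2296]), 'orientation': array([ 0.5745,  3.0886, -0.    ]), 'force': array([ 0.5521, -1.0234, -0.3013]), 'wrist_torque': array([ 0.0432, -0.0149, -0.0683]), 'gripper_force': 0.0, 'opening': 0.09291350116638758}
```

View pics/top0.png

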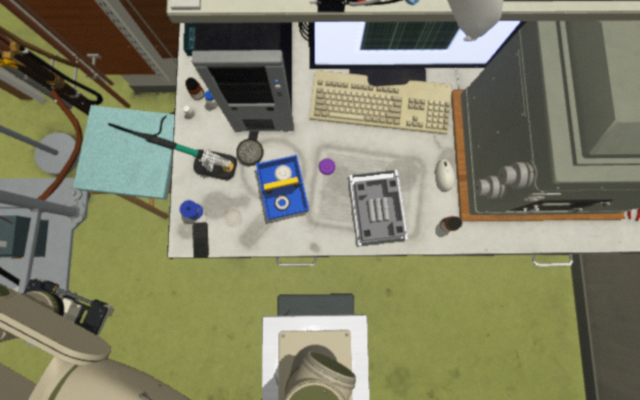

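View pics/scene0.png

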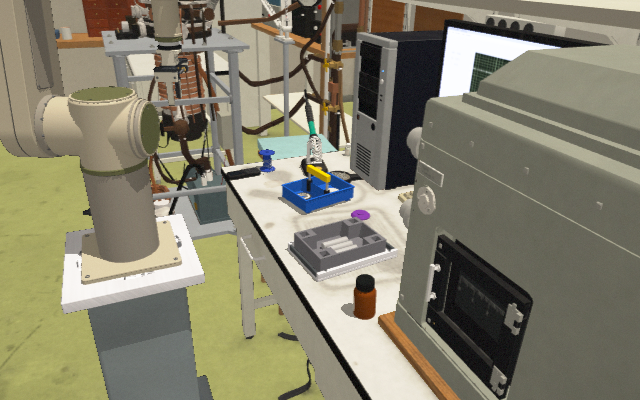

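```bash
python3 - <<'E'
from h import *
np.set_printoptions(precision=4,suppress=True)
def rect(Q,s):
    r=cv2.minAreaRect((Q[:,:2]*1000).astype(np.float32)); print(s,len(Q),"c",np.round(r[0],1),"wh",np.round(r[1],1),"ang",round(r[2],1), "zmed",np.median(Q[:,2]).round(4))
vis=[]
for n in("top","scene"):
    z=np.load(n+"0.npz");p,d=z["p"],z["d"];P=pts(d,robot.camera_model(n))
    hsv=cv2.cvtColor(p,cv2.COLOR_RGB2HSV);H,S,V=[hsv[...,i].astype(int) for i in range(3)]
    A=(abs(P[...,0]-.545)<.14)&(abs(P[...,1]-.1)<.12)&(d>0)
    B=(abs(P[...,0]-.475)<.16)&(abs(P[...,1]+.2)<.13)&(d>0)
    bl=A&(H>100)&(H<130)&(S>120)
    ye=A&(H>18)&(H<35)&(S>120)
    rect(P[bl],n+" blue"); rect(P[bl&(P[...,2]>.035)&(P[...,2]<.06)],n+" blue lip")
    for q in np.unique((P[bl][:,2]*200).astype(int)): print(q*5,((P[bl][:,2]*200).astype(int)==q).sum(),end="; ")
    rect(P[ye&(P[...,2]>.08)],n+" yellow"); print(P[ye&(P[...,2]>.08)].mean(0),np.percentile(P[ye][:,2],[5,50,95]))
    for a,b in((.005,.08),(.012,.08),(.015,.03),(.043,.062)): rect(P[B&(P[...,2]>a)&(P[...,2]<b)],f"{n} dock {a}-{b}")
    bench=A&(S<60)&(V>150); print("bench z",np.median(P[bench][:,2]))
    c=(p[120:260,230:420] if n=="top" else p[140:290,230:420]); save(cv2.resize(c,None,fx=4,fy=3.9,interpolation=cv2.INTER_CUBIC),f"pics/{n}c.png") if n=="top" else 0
E
```

```text
top blue 1645 c [554.4  99.4] wh [194.4 130.6] ang 12.5 zmed 0.0146
top blue lip 357 c [546.9  97.7] wh [179.2 130.6] ang 12.5 zmed 0.0472
0 1; 5 145; 10 749; 15 291; 20 38; 25 36; 30 28; 35 30; 40 61; 45 206; 50 59; 55 1; top yellow 193 c [545.8  96.5] wh [ 13.9 102.5] ang 12.9 zmed 0.097
[0.5448 0.0968 0.0957] [0.0823 0.0967 0.1008]
top dock 0.005-0.08 3576 c [ 483.3 -201.9] wh [299.4 256.1] ang 1.3 zmed 0.0198
top dock 0.012-0.08 2640 c [ 483.7 -203. ] wh [226.1 156.7] ang 6.0 zmed 0.0259
top dock 0.015-0.03 1065 c [ 483.7 -203. ] wh [226.1 156.7] ang 6.0 zmed 0.022
top dock 0.043-0.062 721 c [ 475.2 -203.8] wh [184.5 132.8] ang 6.0 zmed 0.0519
bench z 0.0003484614533560509
scene blue 1581 c [570.8 101.9] wh [234.4 139. ] ang 13.3 zmed 0.0322
scene blue lip 690 c [546.8  95.6] wh [183.3 140. ] ang 12.6 zmed 0.0436
0 6; 5 5; 10 111; 15 226; 20 187; 25 182; 30 172; 35 202; 40 207; 45 195; 50 86; 60 2; scene yellow 206 c [546.2  94.5] wh [ 18.5 106.8] ang 11.7 zmed 0.0951
[0.5447 0.0875 0.0932] [0.0815 0.095  0.1011]
scene dock 0.005-0.08 4291 c [ 485.  -188.5] wh [295.3 236.5] ang 0.1 zmed 0.0306
scene dock 0.012-0.08 3970 c [ 482.9 -205.2] wh [228.9 158.8] ang 5.6 zmed 0.0321
scene dock 0.015-0.03 1447 c [ 483.1 -205.6] wh [229.5 158.1] ang 5.2 zmed 0.0228
scene dock 0.043-0.062 1304 c [ 474.8 -204.1] wh [187.8 139. ] ang 6.7 zmed 0.0519
bench z 0.0023610898952674594
```

View pics/topc.png

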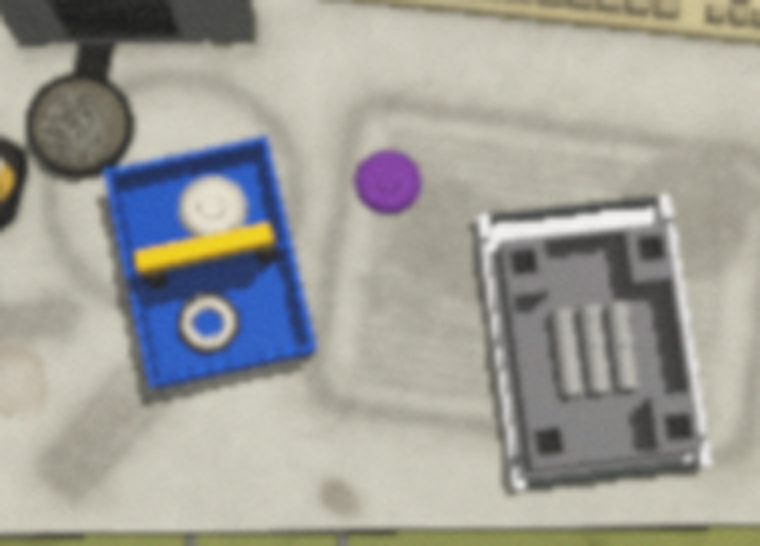

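The top view shows the blue tray around (282,187), turned about 12.5°. The dock is around (378,208), turned about 6°, with the grey tray roughly 8 mm toward its near end.

```bash
cat >> h.py <<'E'
from scipy.spatial.transform import Rotation as Ro
def goto(x,y,z,ang,n=1):
    """delta (tool axes) to TCP xyz, pointing down, tool y at world angle ang deg"""
    s=robot.read_state(); R0=Ro.from_rotvec(s["orientation"]); a=np.radians(ang)
    ty=np.array([np.cos(a),np.sin(a),0]); tz=np.array([0,0,-1.]); R1=Ro.from_matrix(np.stack([np.cross(ty,tz),ty,tz],1))
    dp=R0.inv().apply(np.array([x,y,z])-s["tool_pos"]); dr=(R0.inv()*R1).as_rotvec()
    print("t",round(s["t"],2),"tcp",s["tool_pos"].round(4),"F",s["force"].round(2),"delta",dp.round(4),dr.round(4))
E
python3 -c "
from h import *
goto(.5465,.097,.2,12.5); goto(.5465,.097,.079,12.5)"
```

```text
t 1.0 tcp [0.2157 0.5599 0.2296] F [ 0.55 -1.02 -0.3 ] delta [-0.4751 -0.313   0.0296] [-0.      0.      0.9848]
t 1.0 tcp [0.2157 0.5599 0.2296] F [ 0.55 -1.02 -0.3 ] delta [-0.4751 -0.313   0.1506] [-0.      0.      0.9848]
```

{"op": "move_arm", "data": {"deltas": [-0.025,-0.016,0,0,0,0.05,1,-0.07,-0.046,0,0,0,0.14,1,-0.12,-0.079,0,0,0,0.25,1,-0.17,-0.112,0,0,0,0.35,1,-0.22,-0.145,0.005,0,0,0.46,1,-0.27,-0.178,0.01,0,0,0.56,1,-0.32,-0.211,0.015,0,0,0.66,1,-0.37,-0.244,0.02,0,0,0.77,1,-0.415,-0.273,0.03,0,0,0.86,1,-0.45,-0.296,0.04,0,0,0.93,1,-0.468,-0.308,0.055,0,0,0.97,1,-0.475,-0.313,0.07,0,0,0.985,1]}}

```text
t: 2.5
tool_pos: [0.5466, 0.0966, 0.1586]
orientation: [-1.968, -2.448, 0.0]
force: [-0.1, 0.7, 0.2]
opening: 0.0928
gripper_force: 0.0
```

```bash
python3 -c "
from h import *
goto(.5465,.097,.079,12.5)"
```

```text
t 2.5 tcp [0.5466 0.0966 0.1586] F [-0.15  0.65  0.23] delta [0.0004 0.     0.0796] [-0.0004 -0.0003 -0.0014]
```

{"op": "move_arm", "data": {"deltas": [0,0,0.015,0,0,0,1,0,0,0.035,0,0,0,1,0,0,0.055,0,0,0,1,0,0,0.07,0,0,0,1,0,0,0.079,0,0,0,1,0,0,0.079,0,0,0,1]}}

```text
t: 3.25
tool_pos: [0.5459, 0.097, 0.0799]
orientation: [-1.966, -2.449, 0.001]
force: [0.2, 0.1, 0.1]
opening: 0.0931
gripper_force: 0.0
```

{"op": "move_arm", "data": {"deltas": [0,0,0,0,0,0,0.4,0,0,0,0,0,0,0.25,0,0,0,0,0,0,0,0,0,0,0,0,0,0,0,0,0,0,0,0,0,0,0,0,0,0,0,0,0,0,0,0,0,0,0], "squeeze": 40}}

```text
t: 4.12
tool_pos: [0.5464, 0.097, 0.0806]
orientation: [-1.967, -2.45, 0.0]
force: [-0.2, 0.3, -0.5]
opening: 0.0274
gripper_force: 0.0
```

Still closing; finish, then lift gently.

{"op": "move_arm", "data": {"deltas": [0,0,0,0,0,0,0,0,0,0,0,0,0,0,0,0,0,0,0,0,0,0,0,0,0,0,0,0]}}

```text
t: 4.62
tool_pos: [0.5465, 0.0971, 0.0807]
orientation: [1.967, 2.45, 0.0]
force: [1.1, 0.2, -0.5]
opening: 0.0158
gripper_force: 40.0
```

{"op": "move_arm", "data": {"deltas": [0,0,-0.005,0,0,0,0,0,0,-0.012,0,0,0,0,0,0,-0.018,0,0,0,0,0,0,-0.022,0,0,0,0,0,0,-0.03,0,0,0,0,0,0,-0.04,0,0,0,0,0,0,-0.055,0,0,0,0,0,0,-0.075,0,0,0,0,0,0,-0.095,0,0,0,0,0,0,-0.11,0,0,0,0,0,0,-0.12,0,0,0,0,0,0,-0.12,0,0,0,0]}}

```text
t: 6.12
tool_pos: [0.5469, 0.0971, 0.2016]
orientation: [1.966, 2.449, 0.002]
force: [-0.6, 0.2, -6.8]
opening: 0.0157
gripper_force: 40.0
```

```bash
python3 -c "
from h import *
s=robot.read_state();print(s['force'],s['opening'],s['gripper_force'])
goto(.475,-.204,.2,6)"
```

```text
[-0.58248865  0.2257823  -6.7927761 ] 0.015739757103134872 39.99678432941437
t 6.12 tcp [0.5469 0.0971 0.2016] F [-0.58  0.23 -6.79] delta [-0.2784 -0.1354  0.0015] [1.600e-03 1.000e-04 1.133e-01]
```

{"op": "move_arm", "data": {"deltas": [-0.01,-0.005,0,0,0,0.005,0,-0.03,-0.015,0,0,0,0.012,0,-0.06,-0.03,0,0,0,0.025,0,-0.092,-0.045,0,0,0,0.038,0,-0.125,-0.06,0,0,0,0.05,0,-0.158,-0.076,0,0,0,0.064,0,-0.19,-0.092,0,0,0,0.077,0,-0.22,-0.106,0,0,0,0.09,0,-0.245,-0.119,0,0,0,0.1,0,-0.263,-0.128,0,0,0,0.107,0,-0.274,-0.133,0,0,0,0.112,0,-0.278,-0.135,0,0,0,0.113,0]}}

```text
t: 7.62
tool_pos: [0.4742, -0.2041, 0.2001]
orientation: [-2.102, -2.333, 0.0]
force: [0.4, -0.2, -6.1]
opening: 0.0156
gripper_force: 40.0
```

{"op": "move_arm", "data": {"deltas": [0,0,0,0,0,0,0,0,0,0,0,0,0,0,0,0,0.01,0,0,0,0,0,0,0.02,0,0,0,0,0,0,0.025,0,0,0,0,0,0,0.025,0,0,0,0]}}

```text
t: 8.38
tool_pos: [0.4743, -0.2033, 0.1747]
orientation: [-2.101, -2.334, 0.001]
force: [0.1, 0.5, -6.7]
opening: 0.0156
gripper_force: 40.0
```

```bash
cat > meas.py <<'E'
from h import *
import sys
goto(.475,-.204,.2,6)
for n in("top","scene"):
    p,d,m=cam(n);P=pts(d,m); np.savez(f"{n}1.npz",p=p,d=d)
    hsv=cv2.cvtColor(p,cv2.COLOR_RGB2HSV);H,S,V=[hsv[...,i].astype(int) for i in range(3)]
    A=(abs(P[...,0]-.475)<.16)&(abs(P[...,1]+.204)<.14)&(d>0)
    bl=A&(H>100)&(H<130)&(S>120); z=np.percentile(P[bl][:,2],97)
    print(n,"lip z",z.round(4))
    for tol in(.012,):
        Q=P[bl&(P[...,2]>z-tol)]; r=cv2.minAreaRect((Q[:,:2]*1000).astype(np.float32)); print(len(Q),np.round(r[0],1),np.round(r[1],1),round(r[2],2))
    save(cv2.resize(p[110:290,230:470],None,fx=3,fy=3,interpolation=cv2.INTER_CUBIC),f"pics/{n}_{sys.argv[1]}.png")
E
python3 meas.py a
```

```text
t 8.38 tcp [ 0.4743 -0.2033  0.1747] F [ 0.08  0.47 -6.74] delta [-0.0008  0.0006 -0.0253] [-0.0013 -0.0009  0.0004]
top lip z 0.2875
29 [ 421.2 -162.7] [114.9  54.6] 65.76
scene lip z 0.125
893 [ 474.7 -204.7] [181.6 134.3] 5.71
```

View pics/scene_a.png

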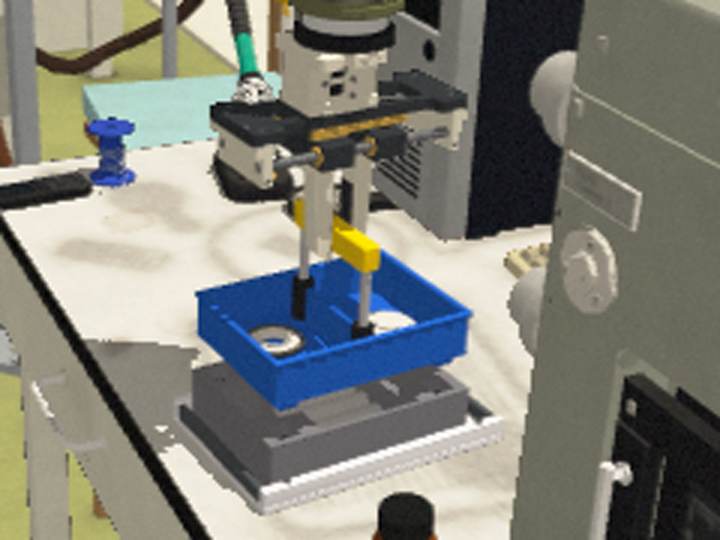

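View pics/top_a.png

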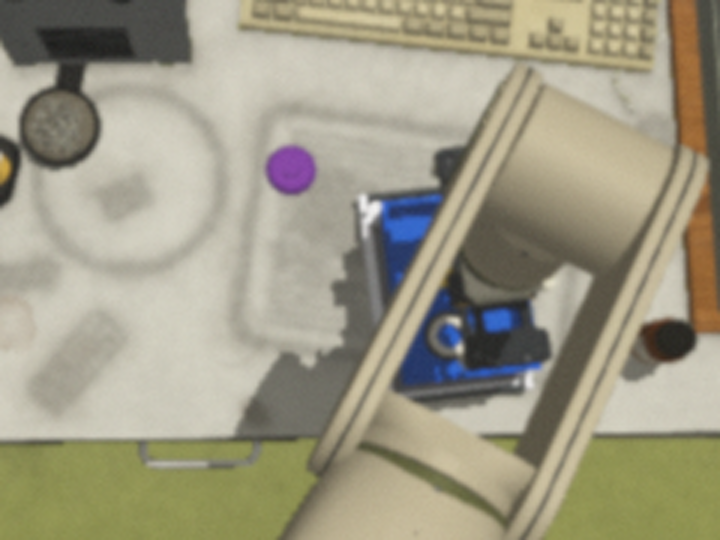

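The tray hangs level over the grey tray with both fittings inside (scene crop, around (330,330)). I'll lower it slowly and watch where the weight comes off.

{"op": "move_arm", "data": {"deltas": [-0.0005,0,0.004,0,0,0,0,-0.0005,0,0.009,0,0,0,0,-0.0005,0,0.014,0,0,0,0,-0.0005,0,0.018,0,0,0,0,-0.0005,0,0.02,0,0,0,0,-0.0005,0,0.0215,0,0,0,0,-0.0005,0,0.023,0,0,0,0,-0.0005,0,0.0245,0,0,0,0,-0.0005,0,0.026,0,0,0,0,-0.0005,0,0.0275,0,0,0,0,-0.0005,0,0.0275,0,0,0,0,-0.0005,0,0.0275,0,0,0,0]}}

```text
t: 9.98
tool_pos: [0.4748, -0.2041, 0.1482]
orientation: [2.102, 2.335, 0.0]
force: [0.6, 0.0, -7.4]
opening: 0.0155
gripper_force: 40.0
```

```bash
python3 meas.py b
```

```text
t 9.97 tcp [ 0.4748 -0.2041  0.1482] F [ 0.59  0.04 -7.39] delta [ 0.0001  0.0002 -0.0518] [0.0001 0.0001 0.0003]
top lip z 0.2617
36 [ 410.6 -174.8] [136.7  56.8] 75.05
scene lip z 0.0978
887 [ 474.4 -205.3] [181.5 136.1] 5.85
```

{"op": "move_arm", "data": {"deltas": [0,0,0.0015,0,0,0,0,0,0,0.003,0,0,0,0,0,0,0.0045,0,0,0,0,0,0,0.006,0,0,0,0,0,0,0.0075,0,0,0,0,0,0,0.009,0,0,0,0,0,0,0.0105,0,0,0,0,0,0,0.0115,0,0,0,0,0,0,0.0115,0,0,0,0,0,0,0.0115,0,0,0,0]}}

```text
t: 11.32
tool_pos: [0.4747, -0.2041, 0.1366]
orientation: [-2.102, -2.335, 0.0]
force: [-4.4, 1.3, -0.7]
opening: 0.0156
gripper_force: 40.0
```

```bash
python3 meas.py c
```

```text
t 11.32 tcp [ 0.4747 -0.2041  0.1366] F [-4.44  1.32 -0.71] delta [ 0.      0.0003 -0.0634] [-0.0001 -0.0001  0.0003]
top lip z 0.2512
33 [ 418.6 -169.2] [131.5  54. ] 68.59
scene lip z 0.0932
875 [ 474.5 -204.9] [181.3 135. ] 6.15
```

View pics/scene_c.png

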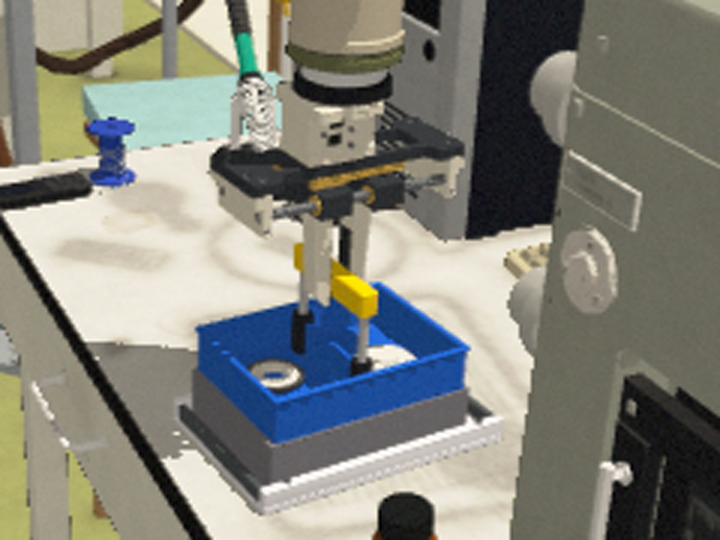

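The tray has dropped in: lip height is about 43+48 mm, corrected for the bias seen while it hung. The hand carries no weight, and a small side force remains. I'll ease that off, let the step dwell, then release.

{"op": "move_arm", "data": {"deltas": [0,-0.0005,0.001,0,0,0,0,0,-0.001,0.002,0,0,0,0,0,-0.001,0.003,0,0,0,0,0,-0.001,0.003,0,0,0,0,0,-0.001,0.003,0,0,0,0]}}

```text
t: 12.05
tool_pos: [0.4743, -0.2044, 0.134]
orientation: [2.101, 2.334, 0.001]
force: [3.0, 2.3, -0.2]
opening: 0.0154
gripper_force: 40.0
```

```bash
python3 meas.py d
```

```text
t 12.05 tcp [ 0.4743 -0.2044  0.134 ] F [ 3.    2.34 -0.22] delta [ 0.0003  0.0008 -0.066 ] [0.0011 0.0006 0.0003]
top lip z 0.2471
29 [ 412.3 -172.4] [128.6  59. ] 73.92
scene lip z 0.0933
858 [ 473.7 -206.7] [180.7 136.3] 5.53
```

Lip height did not change while the hand sank 2.6 mm, so the tray is seated. Release.

{"op": "move_arm", "data": {"deltas": [0,0,0,0,0,0,0.25,0,0,0,0,0,0,0.4,0,0,0,0,0,0,0.6,0,0,0,0,0,0,0.6,0,0,0,0,0,0,0.6,0,0,0,0,0,0,0.6]}}

```text
t: 12.9
tool_pos: [0.4738, -0.2042, 0.1336]
orientation: [-2.102, -2.335, 0.0]
force: [-0.1, 0.1, 0.1]
opening: 0.0558
gripper_force: 0.0
```

{"op": "move_arm", "data": {"deltas": [0,0,-0.01,0,0,0,0.6,0,0,-0.025,0,0,0,0.6,0,0,-0.045,0,0,0,0.6,0,0,-0.07,0,0,0,0.6,0,0,-0.09,0,0,0,0.6,0,0,-0.1,0,0,0,0.6,0,0,-0.1,0,0,0,0.6]}}

```text
t: 13.78
tool_pos: [0.4742, -0.2044, 0.2345]
orientation: [2.101, 2.334, 0.001]
force: [-0.0, 1.0, 0.5]
opening: 0.0557
gripper_force: 0.0
```

```bash
python3 meas.py e
```

```text
t 13.78 tcp [ 0.4742 -0.2044  0.2345] F [-0.04  0.98  0.54] delta [0.0003 0.0008 0.0345] [0.0012 0.0009 0.0003]
top lip z 0.3203
25 [ 415.4 -158. ] [107.2  36.4] 63.45
scene lip z 0.0934
871 [ 474. -205.] [181.  135.9] 5.94
```

View pics/scene_e.png

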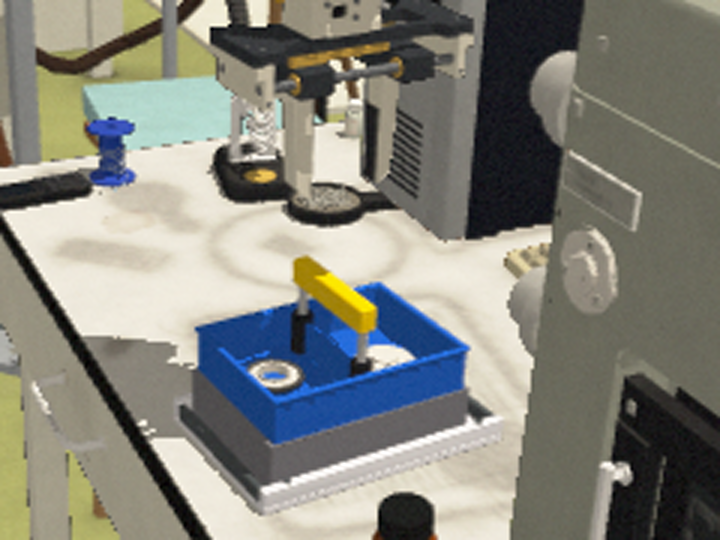

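The tray sits flush and level on the grey tray, the handle is down, both fittings are inside, and the gripper is clear.

```bash
python3 -c "
from plant import robot
print(robot.close_job())"
```

```text
the job is handed in; nothing more can be done
None
```

The blue tray is seated level in the grey tray's sockets with the flange and ring still inside, the gripper is clear, and the job was handed in at about 14 s of robot time; the hand-in returned no verdict. The lugs went in on the first lowering, so no sliding search was needed.

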